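# Find the socket that fits the vise's hold-down nut

### The job

Find out which of the three sockets on the rail fits the hex nut beside the green vise by trying them on it: the right one goes all the way down over the nut until its rim rests on the washer, the wrong ones stop well short of it. Stand every socket that does not fit upright over a free post of the rail again, leave the other things on the bench where they are, and finish with the right socket fully down on the nut, upright; the job ends there with the gripper still holding it, not letting go.

Things in the scene. Friction and masses are not known exactly. Their poses are not given: they have to be found in the camera images.
- socket_a: one of three loose sockets, mouth down, outside all alike: dark round body 52 mm across, 64 mm high, topped by a bright square drive adapter 25 x 25 x 42 mm; 0.35 kg. Origin: centre of the open lower rim, z up; the adapter's faces look along x and y; the hex bore has flats facing +x and -x. Bore, by socket: 26.4, 32.4 or 38.4 mm across flats, 50, 38 or 26 mm deep.
- socket_b: one of three loose sockets, mouth down, outside all alike: dark round body 52 mm across, 64 mm high, topped by a bright square drive adapter 25 x 25 x 42 mm; 0.35 kg. Origin: centre of the open lower rim, z up; the adapter's faces look along x and y; the hex bore has flats facing +x and -x. Bore, by socket: 26.4, 32.4 or 38.4 mm across flats, 50, 38 or 26 mm deep.
- socket_c: one of three loose sockets, mouth down, outside all alike: dark round body 52 mm across, 64 mm high, topped by a bright square drive adapter 25 x 25 x 42 mm; 0.35 kg. Origin: centre of the open lower rim, z up; the adapter's faces look along x and y; the hex bore has flats facing +x and -x. Bore, by socket: 26.4, 32.4 or 38.4 mm across flats, 50, 38 or 26 mm deep.
- seat (a point): point on top of the bright washer (62 mm across) at the nut's centre, 18 mm above the bench; axes as the vise's. The right socket rests here with its rim on the washer, 1.2 mm room at each flat of the nut. A bore too small stops on the nut's top; one too large is too shallow and stops on the stud's tip, rim 10 mm or more above the washer.
- vise: fixed green vise on a base plate 130 x 290 x 14 mm; origin under the plate's centre, z up. Nut at y = +75 mm, flats facing +x and -x, top edge chamfered 3 mm; it is one of three: 24, 30 or 36 mm across flats, 13, 16 or 18 mm high, stud tip 48, 36 or 24 mm above the washer. The vise proper, 98 mm high, fills y from -12 to -190 mm.
- rail: fixed socket rail: a dark wooden bar 36 mm wide and 270 mm long, top 40 mm above the bench, on a thin foot plate 75 x 290 mm, with three brass posts in a row along its y. Origin: centre of the underside, z up.
- post0 (a point): foot of one of the rail's three brass posts (14 mm thick, 20 mm high), on the bar's top face; a socket stands over it with its origin at about this point. The posts are 90 mm apart.
- post1 (a point): foot of one of the rail's three brass posts (14 mm thick, 20 mm high), on the bar's top face; a socket stands over it with its origin at about this point. The posts are 90 mm apart.
- post2 (a point): foot of one of the rail's three brass posts (14 mm thick, 20 mm high), on the bar's top face; a socket stands over it with its origin at about this point. The posts are 90 mm apart.
- grease_tin: bystander: blue tin, 64 mm across, 70 mm high; origin under its centre.
- wrench: bystander: steel wrench lying flat beyond the rail; origin near its middle, its length along its x.
- hammer: bystander: hammer lying flat beyond the vise; origin near its middle, its length along its x.
There are look-alikes about, which are no part of the job. What is shaped like the socket_b but red is not meant.

How it is judged:
By the outcome, as a careful person would: the job done as asked, in the order asked, and still so for the second after the job is handed in, while the arm keeps its last pose, push and grip.
It also fails if it takes over 72 s, if anything falls off the work surface, if the arm or the gripper's body presses on something with over 40 N, if the wrist force passes 120 N, or if a joint passes its speed limit or range.

### The arm

A 7-joint arm with a two-finger parallel gripper is mounted at the origin on the work surface. World frame = base frame: x ahead of the robot, y to its left, z up, the work surface at z = 0. Lengths are in mm, angles in rad, forces in N, time in s.
With the tool pointing down it reaches from about 425 to 925 mm from the base axis. Payload 6.8 kg.
Tool frame: the origin (TCP) lies between the finger pads; the fingertips stand 25 mm ahead of it and the grasp point (between the pads) lies 6 mm ahead of it; z points along the fingers, x is the direction in which the jaws open and shut, and the axes are right-handed (so a half turn about z gives the same grasp; the last joint's range is limited). The gripper opens to 85 mm and grips with 20 to 120 N. Pads are 22 mm wide; open, the fingers measure 114 mm over their backs; the gripper's body (76 mm by 85 mm) begins 54 mm behind the grasp point. The pads swing forward as they close: fully open they stand 13 mm farther back than shut.
Start: joints at [-1.377, 0.477, 0.022, 1.555, -0.011, 1.109, -0.083], TCP at [200.633, 644.51, 256.308] pointing down, gripper open.
Joint ranges: [-2.96, 2.96], [-0.34, 2.1], [-1.41, 1.46], [0.24, 2.44], [-1.37, 4.51], [0.17, 1.92], [-2.96, 2.96]. Speed limits (rad/s): [2.39, 2.39, 3.14, 3.14, 3.14, 3.14, 3.14].

### API

Orientations are given as a unit quaternion [w, x, y, z].
In Python, from rig import manip, cams, order gives the robot as it stands. The module is installed in compiled form; this text tells all that it offers.
- The arm moves only by the tool step_arm, never from a script. Its argument "motion" is a list that holds one entry, the list of rows, each a list of 4 numbers: the shift along the tool's x, y, z in mm, then the turn about the tool's z in rad. In form: [[[x, y, z, roll], ...]]. A call has 1 to 12 rows; each row is the pose to reach, as a shift and turn from the pose commanded when the call began, along the tool's axes at that moment; what a row does not reach only later rows make up. A row lasts 1/8 s, in which the tool goes at most 62.5 mm and 10.7 degrees, less where a joint would pass 70% of its speed; a pose out of reach is approached as far as the arm can. A call with a gripper value outside its range is refused whole. "claw" is the closure in counts, from 0 (fully open) to 255 (shut), set as the call begins (left out, the last holds). The fingers move at their own pace and stop on an object; "force" is the grip in N (left out, the last holds). Time passes only in rows, so rows that repeat a pose let the fingers close. It gives the time, the measured TCP pose, the force and the opening at its end, in the units of the state.
- manip.state(): the state, without advancing time (a new reading comes with each control period).
- cams.snapshot(name): name is "scene" or "side" or "wrist"; returns a dict with "frame" (420x560x3 uint8, red, green, blue), "K" (3x3 intrinsics, pixels), "world_from_camera" (4x4, takes a point from camera to world coordinates). Camera axes: x right, y down, z forward; pixel columns grow to the right and rows downward; lengths in mm; the calibration is good to about 2 mm. A picture is of the moment at which its call begins. There is no depth.
- order.finish_job(): hands the job in, once; it reports no verdict.
The state is a dict: "clock": time; "joint_pos": joint angles; "qd": joint speeds; "tau": joint torques, N m; "position": TCP position; "eef_rot": TCP orientation; "ft_force": force on the tool from outside, world axes, zero at the start; "moment": the same for the moment, N m; "gripper_width": finger opening in mm.
Only numpy, scipy, OpenCV 4.12 (cv2) and the standard library are available. Lean on these libraries where they do the work, as an engineer would, in place of code of your own. Each camera call takes 0.05 s, during which the arm holds its last target. There are 200 camera calls.

## Working session

There is one attempt and no reset: what is moved stays moved. The work goes in short steps, Python scripts to look and compute and a tool call to move; the robot and the scene stay as the last step left them, time stands still between calls to the robot, and variables do not carry over. Pictures are saved under pics/ and viewed, about 8 in all and at most 12, crops included, and the job is handed in when it is done.

Besides the shell and the picture viewer there is one more tool, called as a command line: name --argument value ..., lists and objects as JSON in quotes. step_arm: Moves the arm, as the interface text tells. Its arguments: {"type":"object","properties":{"motion":{"type":"array"},"claw":{"type":"number"},"force":{"type":"number"}},"required":["motion"]}

```bash
mkdir -p pics; python3 - <<'E'
from rig import manip,cams
import cv2,numpy as np,pickle
s=manip.state();print({k:np.round(v,3).tolist() for k,v in s.items()})
d={}
for n in("scene","side","wrist"):
    d[n]=cams.snapshot(n);cv2.imwrite(f"pics/{n}0.png",d[n]["frame"][:,:,::-1]);print(n,d[n]["K"].round(1).tolist(),d[n]["world_from_camera"].round(3).tolist())
pickle.dump(d,open("d0.pkl","wb"))
E
```

```text
{'clock': 0.0, 'joint_pos': [-1.377, 0.478, 0.022, 1.556, -0.011, 1.109, -0.083], 'qd': [-0.001, -0.001, 0.0, 0.003, -0.002, 0.0, -0.001], 'tau': [-0.001, -59.645, 1.608, -28.119, 0.012, 0.009, 0.0], 'position': [200.476, 643.978, 255.338], 'eef_rot': [0.001, 0.805, 0.593, -0.001], 'ft_force': [0.346, -0.914, 0.137], 'moment': [0.024, 0.018, 0.041], 'gripper_width': 85.381}
scene [[511.8, 0.0, 278.3], [0.0, 511.8, 219.7], [0.0, 0.0, 1.0]] [[0.634, 0.572, -0.521, 1124.198], [0.773, -0.48, 0.414, -304.921], [-0.013, -0.666, -0.746, 770.49], [0.0, 0.0, 0.0, 1.0]]
side [[392.8, 0.0, 270.5], [0.0, 392.8, 207.0], [0.0, 0.0, 1.0]] [[-0.77, -0.351, 0.532, 239.705], [-0.637, 0.456, -0.622, 507.415], [-0.024, -0.818, -0.575, 476.39], [0.0, 0.0, 0.0, 1.0]]
wrist [[291.3, 0.0, 280.6], [0.0, 291.3, 214.0], [0.0, 0.0, 1.0]] [[0.296, 0.922, 0.249, 137.479], [0.955, -0.285, -0.079, 665.131], [-0.002, 0.261, -0.965, 372.629], [0.0, 0.0, 0.0, 1.0]]
```

View pics/scene0.png

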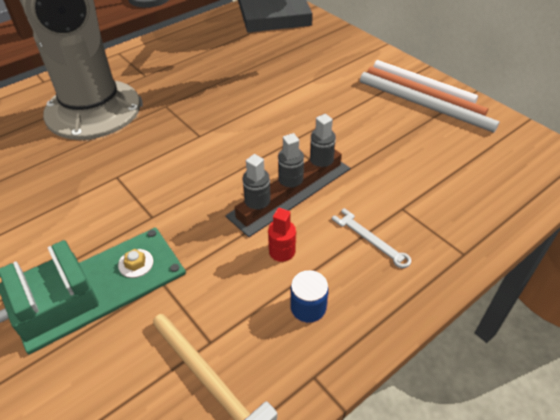

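View pics/side0.png

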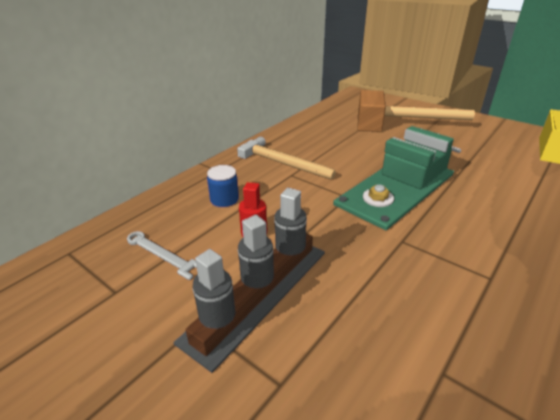

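The scene shows the rail with three sockets (adapter tops near (255,161), (290,140), (323,120)), the washer and nut near (136,263), the red look-alike, tin, wrench and hammer. The side view shows the same, with adapter tops near (209,262), (255,225), (290,197) and the nut at (378,194).

```bash
cat > h.py <<'E'
import numpy as np,cv2
def ray(c,p,z):
    T=c["world_from_camera"];d=T[:3,:3]@np.linalg.solve(c["K"],[p[0],p[1],1.]);o=T[:3,3]
    return o+d*(z-o[2])/d[2]
def tri(cs,ps):
    A=np.zeros((3,3));b=np.zeros(3)
    for c,p in zip(cs,ps):
        T=c["world_from_camera"];d=T[:3,:3]@np.linalg.solve(c["K"],[p[0],p[1],1.]);d/=np.linalg.norm(d)
        M=np.eye(3)-np.outer(d,d);A+=M;b+=M@T[:3,3]
    return np.linalg.solve(A,b)
def proj(c,P):
    T=c["world_from_camera"];q=c["K"]@(T[:3,:3].T@(np.array(P,float)-T[:3,3]));return q[:2]/q[2]
E
python3 - <<'E'
import pickle,cv2,numpy as np
from h import *
d=pickle.load(open("d0.pkl","rb"));S,D=d["scene"],d["side"]
def blobs(c,lo,hi,amin,amax,roi,tag):
    x0,y0,x1,y1=roi;h=cv2.cvtColor(c["frame"],cv2.COLOR_RGB2HSV)[y0:y1,x0:x1]
    m=cv2.inRange(h,lo,hi);n,_,st,ce=cv2.connectedComponentsWithStats(m)
    for i in range(1,n):
        if amin<=st[i,4]<=amax: print(tag,(ce[i]+[x0,y0]).round(1),st[i].tolist())
    return m
blobs(S,(0,0,190),(180,45,255),20,900,(220,100,360,200),"S top")
blobs(D,(0,0,190),(180,45,255),20,900,(180,180,320,300),"D top")
blobs(S,(0,0,170),(180,60,255),40,1500,(110,240,165,285),"S wash")
blobs(D,(0,0,170),(180,60,255),40,1500,(355,180,400,212),"D wash")
for a,b in (((255,161),(209,262)),((290,140),(255,225)),((323,120),(290,197)),((136,263),(378,197))):
    z=146 if a[0]>200 else 18
    print(a,ray(S,a,z).round(),ray(D,b,z).round())
    
a=cv2.resize(S["frame"][105:235,220:360],None,fx=2.85,fy=2.85,interpolation=2)
b=cv2.resize(S["frame"][220:345,0:190],None,fx=2.1,fy=2.1,interpolation=2)
c=cv2.resize(D["frame"][180:350,175:330],None,fx=2.5,fy=2.5,interpolation=2)[:, :400]
e=cv2.resize(D["frame"][120:225,330:460],None,fx=2.5,fy=2.5,interpolation=2)
o=np.zeros((600,800,3),np.uint8)
for im,x,y in((a,0,0),(b,0,337),(c,400,0),(e,400,337)):
    k=o[y:y+im.shape[0],x:x+im.shape[1]];k[:]=im[:k.shape[0],:k.shape[1]]
cv2.imwrite("pics/crop1.png",o[:,:,::-1])
E
```

```text
S top [323.9 118.5] [97, 14, 15, 10, 86]
S top [290.6 138.2] [63, 34, 16, 10, 98]
S top [254.7 159.8] [26, 54, 17, 12, 115]
D top [287.1 196.1] [101, 14, 13, 6, 42]
D top [201.6 261.7] [17, 78, 10, 8, 31]
D top [183.9 273.9] [0, 91, 9, 7, 29]
S wash [137.5 265. ] [9, 8, 35, 29, 396]
S wash [132.8 255. ] [18, 11, 11, 9, 76]
D wash [375.8 200. ] [8, 10, 30, 16, 178]
(255, 161) [550. 100. 146.] [531. 287. 146.]
(290, 140) [546. 187. 146.] [535. 196. 146.]
(323, 120) [541. 277. 146.] [539. 112. 146.]
(136, 263) [ 513. -155.   18.] [ 510. -153.   18.]
```

View pics/crop1.png

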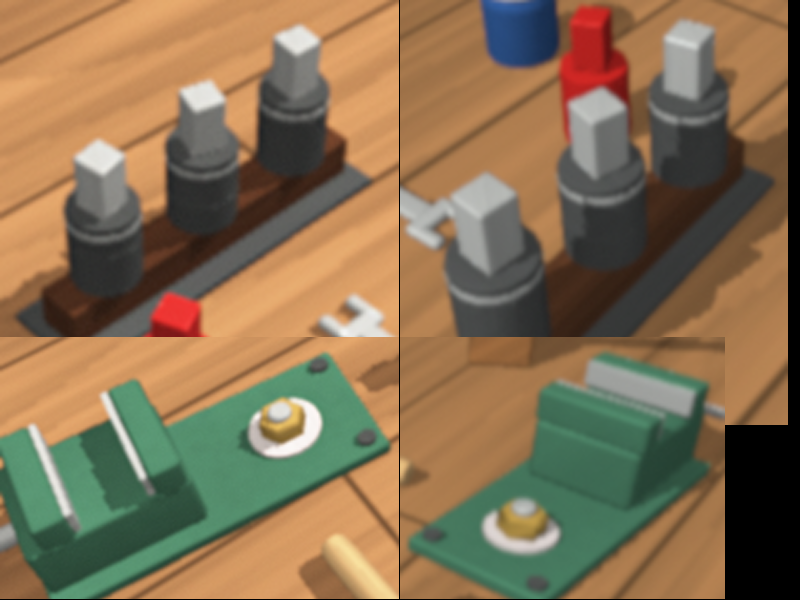

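The crops show the adapter tops and rail clearly; in the scene view the plate's corners are at (184.8,272.4) and (153.3,228.6), the washer's centre is at (135.7,263.1) and the stud tip at (133.3,255.2). The stud sticks out only a little.

```bash
python3 - <<'E'
import pickle
from h import *
d=pickle.load(open("d0.pkl","rb"));S,D=d["scene"],d["side"]
for a,b in (((254.7,159.8),(291,194.4)),((290.6,138.2),(254.6,222)),((323.9,118.5),(209,257))):
    print("sock",ray(S,a,146).round(1),ray(D,b,146).round(1),tri([S,D],[a,b]).round(1))
print("wash",ray(S,(135.7,263.1),18).round(1),ray(D,(378.6,196),18).round(1))
print("stud",tri([S,D],[(133.3,255.2),(379.2,188)]).round(1))
P=ray(S,(184.8,272.4),14);Q=ray(S,(153.3,228.6),14);R=ray(S,(33.3,345.2),14)
print("plate",P.round(1),Q.round(1),np.linalg.norm(P-Q),np.degrees(np.arctan2(*(P-Q)[1::-1])),R.round(),np.degrees(np.arctan2(*(P-R)[1::-1])))
# adapter top-face yaw from masks (scene)
h=cv2.cvtColor(S["frame"],cv2.COLOR_RGB2HSV);m=cv2.inRange(h,(0,0,190),(180,45,255))
m[:100]=0;m[200:]=0;m[:,:220]=0;m[:,360:]=0
for c in cv2.findContours(m,0,1)[0]:
    if cv2.contourArea(c)>40:
        w=np.float32([ray(S,p,146)[:2] for p in c[:,0]]);print("top",cv2.minAreaRect(w))
E
```

```text
sock [546.9 101.9 146. ] [542.  105.3 146. ] [544.3 103.1 143.8]
sock [542.2 191.8 146. ] [539.9 191.7 146. ] [541.  191.7 145.4]
sock [538.3 281.5 146. ] [537.2 280.5 146. ] [537.8 281.  145.9]
wash [ 512.7 -155.8   18. ] [ 510.4 -156.8   18. ]
stud [ 510.9 -154.5   38.8]
plate [585.9 -96.5  14. ] [456.5 -87.1  14. ] 129.71744548485603 -4.158168569442462 [ 551. -366.   14.] 82.62155013956998
top ((546.5750122070312, 101.82971954345703), (24.953590393066406, 23.494699478149414), 13.665363311767578)
top ((542.4083251953125, 191.93630981445312), (22.83148765563965, 23.757160186767578), 77.25608825683594)
top ((538.3624877929688, 281.99609375), (22.420856475830078, 24.44660758972168), 87.8163833618164)
```

step_arm --motion '[[[-60,84,0,0.18],[-110,152,0,0.36],[-150,207,0,0.54],[-190,262,0,0.72],[-230,318,0,0.9],[-270,373,0,1.08],[-310,428,0,1.27],[-333,460,0,1.27],[-333,460,0,1.27],[-333,460,0,1.27],[-333,460,0,1.27]]]'

```text
clock: 1.52
position: [540.7, 189.8, 256.0]
eef_rot: [-0.0, 1.0, -0.001, -0.0]
ft_force: [-0.1, -0.6, -0.1]
gripper_width: 85.6
```

```bash
python3 - <<'E'
from rig import manip,cams
import cv2,numpy as np,pickle
w=cams.snapshot("wrist");pickle.dump(w,open("w1.pkl","wb"));cv2.imwrite("pics/w1.png",w["frame"][:,:,::-1])
s=manip.state();print(s["clock"],s["position"],s["eef_rot"],s["joint_pos"],s["ft_force"])
E
```

```text
1.575 [540.13497475 191.01242379 255.98460345] [-2.25849472e-04  9.99999856e-01  1.42314717e-04 -4.66213768e-04] [-0.81413015  0.32850871  0.46043037  1.82938081 -0.16962386  1.02299997
 -0.28586047] [-4.02260970e-01  5.22212047e-04 -5.88098899e-01]
```

View pics/w1.png

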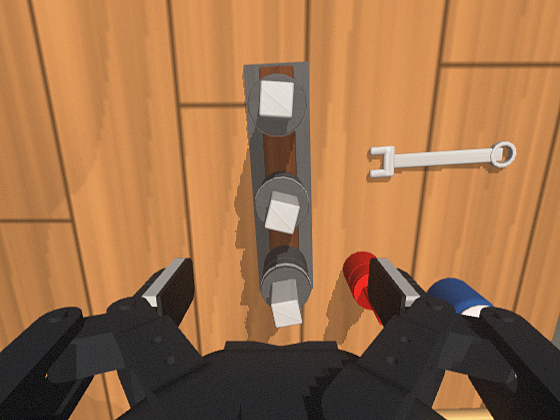

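The wrist view shows the three adapter tops at about (277,98), (282,212) and (287,310). They have different yaws, and the red look-alike at (362,280) is close to the nearest socket.

```bash
cat >> h.py <<'E'
def tops(w,rois,z,v0=170,s1=45):
    h=cv2.cvtColor(w["frame"],cv2.COLOR_RGB2HSV)
    for (x0,y0,x1,y1) in rois:
        m=np.zeros(h.shape[:2],np.uint8);m[y0:y1,x0:x1]=cv2.inRange(h,(0,0,v0),(180,s1,255))[y0:y1,x0:x1]
        c=max(cv2.findContours(m,0,1)[0],key=cv2.contourArea)
        p=np.float32([ray(w,q,z)[:2] for q in c[:,0]])
        r=cv2.minAreaRect(p);print("px",c[:,0].mean(0).round(),"xy",np.round(r[0],1),"size",np.round(r[1],1),"yaw",round((r[2]+45)%90-45,1))
E
python3 - <<'E'
import pickle
from h import *
w=pickle.load(open("w1.pkl","rb"));S=pickle.load(open("d0.pkl","rb"))["scene"]
R=[(250,75,305,122),(258,185,305,240),(262,282,310,330)]
for v in(185,205): tops(w,R,146,v)
for p in((296,215),(276,90),(285,300)): print(w["frame"][p[1],p[0]])
print(w["frame"][98,277],w["frame"][212,282],w["frame"][310,287],w["frame"][285,287])
h=cv2.cvtColor(w["frame"],cv2.COLOR_RGB2HSV)
m=cv2.inRange(h,(0,200,60),(4,255,255))[240:330,335:400];print("red",m.sum()/255)
print("red top scene z106",ray(S,(282,215),106).round(), "red wrist body", ray(w,(350,268),64).round())
print("rail y edges z40", [ray(w,p,0).round(1).tolist() for p in((244,66),(307,62),(256,270),(313,290))])
E
```

```text
px [276.  98.] xy [537.3 282.8] size [23.2 23.5] yaw -3.4
px [282. 216.] xy [541.5 193.5] size [23.8 23.5] yaw -13.7
px [287. 313.] xy [545.5 103.9] size [23.7 24.3] yaw 11.4
px [276.  98.] xy [537.3 282.9] size [22.7 23.2] yaw -3.6
px [282. 216.] xy [541.5 193.5] size [23.2 23. ] yaw -14.2
px [286. 313.] xy [545.7 104.1] size [22.9 23.2] yaw 11.4
[217 207 199]
[226 221 216]
[145 140 135]
[222 217 210] [222 214 208] [221 213 208] [150 145 140]
red 968.0
red top scene z106 [656.  76. 106.] red wrist body [621. 109.  64.]
rail y edges z40 [[497.9, 334.9, 0.0], [571.3, 339.1, 0.0], [506.0, 74.8, 0.0], [586.7, 43.6, 0.0]]
```

step_arm --motion '[[[3,45,40,-0.1],[5,86,60,-0.2],[5,86,60,-0.2],[5,86,100,-0.2],[5,86,123,-0.2],[5,86,123,-0.2],[5,86,123,-0.2]]]'

```text
clock: 2.45
position: [546.3, 105.4, 134.3]
eef_rot: [-0.0, 0.995, 0.1, 0.001]
ft_force: [0.9, -0.1, 0.3]
gripper_width: 85.1
```

step_arm --motion '[[[0,0,0,0],[0,0,0,0],[0,0,0,0],[0,0,0,0],[0,0,0,0],[0,0,0,0]]]' --claw 255 --force 80

```text
clock: 3.2
position: [545.9, 103.8, 133.7]
eef_rot: [-0.0, 0.995, 0.099, 0.0]
ft_force: [-1.9, 0.5, 5.9]
gripper_width: 24.3
```

step_arm --motion '[[[0,0,-30,0],[0,0,-60,0],[0,40,-90,0.07],[1,90,-120,0.14],[1,145,-120,0.21],[1,200,-120,0.285],[1,245,-120,0.285],[1,266,-120,0.285],[1,266,-120,0.285],[1,266,-120,0.285],[1,266,-120,0.285]]]'

```text
clock: 4.58
position: [599.3, -155.0, 252.9]
eef_rot: [-0.0, 0.999, -0.042, -0.0]
ft_force: [-0.4, -0.7, -3.5]
gripper_width: 24.5
```

```bash
python3 - <<'E'
from rig import manip,cams
import cv2,numpy as np,pickle
w=cams.snapshot("wrist");pickle.dump(w,open("w2.pkl","wb"));cv2.imwrite("pics/w2.png",cv2.resize(w["frame"][60:360,60:460],None,fx=2,fy=2,interpolation=2)[:,:,::-1])
for i in range(1): s=manip.state();print(s["clock"],s["position"].round(1),s["eef_rot"].round(4),s["ft_force"].round(1),s["gripper_width"])
E
```

```text
4.625 [ 599.4 -155.2  253. ] [-3.000e-04  9.991e-01 -4.200e-02 -2.000e-04] [-0.5  0.9 -3.8] 24.475983776836195
```

View pics/w2.png

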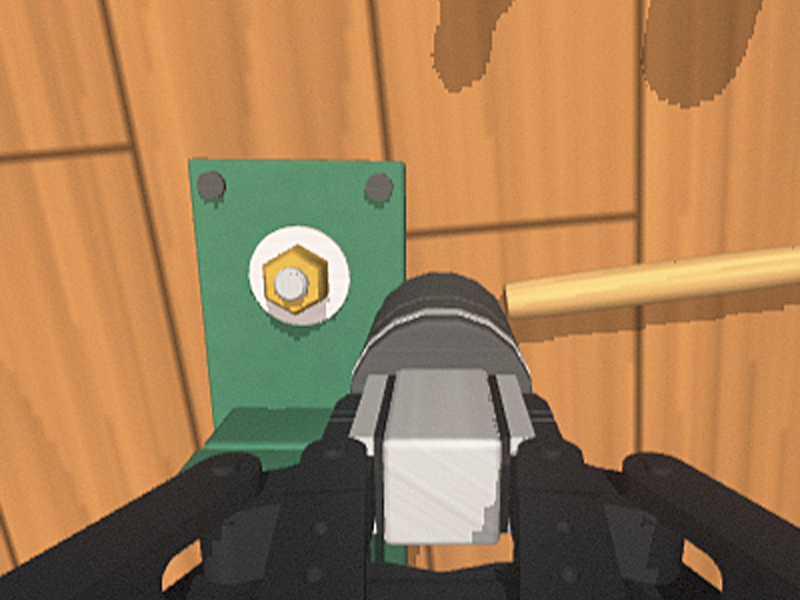

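The wrist view shows the nut clearly: the washer is centred near crop (299,275), and the nut is about 65 px across flats against 101 px for the washer, so it is about 36 mm. The socket is held squarely.

```bash
python3 - <<'E'
import pickle
from h import *
w=pickle.load(open("w2.pkl","rb"));h=cv2.cvtColor(w["frame"],cv2.COLOR_RGB2HSV)
def R(x):m=np.zeros(h.shape[:2],np.uint8);m[165:230,175:245]=x[165:230,175:245];return m
nongreen=R(255-cv2.inRange(h,(60,70,0),(95,255,255)))
white=R(cv2.inRange(h,(0,0,150),(180,70,255)));gold=R(cv2.inRange(h,(12,110,60),(35,255,255)))
c=max(cv2.findContours(cv2.bitwise_or(white,gold),0,1)[0],key=cv2.contourArea);c=cv2.convexHull(c)
p=np.float32([ray(w,q,18)[:2] for q in c[:,0]]);print("washer",cv2.minEnclosingCircle(p),cv2.fitEllipse(p))
g=max(cv2.findContours(gold,0,1)[0],key=cv2.contourArea);q=cv2.convexHull(g)[:,0];print("nut hull",q.min(0),q.max(0))
for z in(36,18):
    p=np.float32([ray(w,a,z)[:2] for a in q]); 
    for a in range(-12,5,2):
        u=np.array([np.cos(np.radians(a)),np.sin(np.radians(a))]);s=p@u;print(z,a,round(float(s.max()-s.min()),1),end="; ")
    print()
pl=cv2.inRange(h,(60,70,20),(95,255,255));
# edges: right edge col per row, left edge per row, top edge per col
rows=range(145,195);L=[];Rr=[]
for r in rows:
    x=np.where(pl[r,140:270])[0]+140;L.append((x.min(),r));Rr.append((x.max()+1,r))
T=[(cx,np.where(pl[130:175,cx])[0].min()+130) for cx in range(160,258)]
for n,P in(("left",L),("right",Rr),("top",T)):
    W=np.float32([ray(w,a,14)[:2] for a in P]);l=cv2.fitLine(W,cv2.DIST_HUBER,0,.01,.01).ravel();print(n,l.round(3),"deg",np.degrees(np.arctan2(l[1],l[0])).round(2))
E
```

```text
washer ((510.593994140625, -154.79896545410156), 31.796077728271484) ((510.7274475097656, -154.87506103515625), (62.133487701416016, 62.8439826965332), 146.16531372070312)
nut hull [191 183] [223 216]
36 -12 38.3; 36 -10 37.8; 36 -8 37.3; 36 -6 37.4; 36 -4 37.6; 36 -2 38.1; 36 0 38.6; 36 2 39.1; 36 4 39.5; 
18 -12 40.3; 18 -10 39.9; 18 -8 39.3; 18 -6 39.4; 18 -4 39.6; 18 -2 40.2; 18 0 40.7; 18 2 41.2; 18 4 41.6; 
left [ 9.70000e-02  9.95000e-01  4.51149e+02 -1.20365e+02] deg 84.46
right [ 7.40000e-02  9.97000e-01  5.79698e+02 -1.23574e+02] deg 85.78
top [ 9.9500e-01 -9.6000e-02  5.0660e+02 -8.5758e+01] deg -5.53
```

```bash
python3 - <<'E'
import pickle
from h import *
w=pickle.load(open("w2.pkl","rb"))
t=np.array([599.4,-155.2,253])
for p in((281,305),(281,280),(281,331.5),(252.5,305),(310,305)): 
    r=ray(w,p,253+12.3);print(p,(r-t).round(1))
a=np.radians(-4.8);X=np.array([np.cos(a),np.sin(a)]);Y=np.array([np.sin(a),-np.cos(a)])
d=np.array([510.7,-154.9])-t[:2];print(d@X,d@Y)
E
```

```text
(281, 305) [-0.1  0.6 12.3]
(281, 280) [ 0.8 11.8 12.3]
(281, 331.5) [ -1.1 -11.9  12.3]
(252.5, 305) [-11.7   1.6  12.3]
(310, 305) [11.6 -0.4 12.3]
-88.41401996843072 7.123276845801548
```

step_arm --motion '[[[-45,4,0,0.01],[-88.4,7.1,0,0.01],[-88.4,7.1,40,0.01],[-88.4,7.1,80,0.01],[-88.4,7.1,105,0.01],[-88.4,7.1,105,0.01],[-88.4,7.1,105,0.01],[-88.4,7.1,105,0.01]]]'

```text
clock: 5.62
position: [511.6, -156.3, 149.7]
eef_rot: [0.0, 0.999, -0.048, 0.001]
ft_force: [0.1, 0.3, -2.9]
gripper_width: 24.1
```

step_arm --motion '[[[0,0,4,0],[0,0,8,0],[0,0,11,0],[0,0,14,0],[0,0,16,0],[0,0,18,0],[0,0,20,0],[0,0,20,0]]]'

```text
clock: 6.62
position: [510.8, -156.5, 129.4]
eef_rot: [-0.0, 0.999, -0.048, 0.0]
ft_force: [-3.9, 0.3, 9.0]
gripper_width: 24.5
```

step_arm --motion '[[[0,-1.4,0,0],[0,-1.4,2,0],[0,-1.4,2,0.06],[0,-1.4,2,0.0],[0,-1.4,2,-0.06],[0,-1.4,2,0]]]'

```text
clock: 7.38
position: [512.5, -156.2, 129.2]
eef_rot: [-0.0, 0.999, -0.049, 0.002]
ft_force: [-4.4, -0.4, 21.3]
gripper_width: 24.2
```

```bash
python3 - <<'E'
from rig import manip,cams
import cv2,numpy as np,pickle
c=[cams.snapshot(n) for n in("scene","side")];pickle.dump(c,open("c3.pkl","wb"))
a=cv2.resize(c[0]["frame"][170:300,70:200],(400,400),interpolation=2);b=cv2.resize(c[1]["frame"][90:220,315:445],(400,400),interpolation=2)
cv2.imwrite("pics/c3.png",np.hstack([a,b])[:,:,::-1])
s=manip.state();print(s["clock"],s["position"].round(1),s["eef_rot"].round(4),s["ft_force"].round(1),s["moment"].round(2),s["gripper_width"])
E
```

```text
7.475 [ 512.6 -156.2  129.2] [ 0.      0.9988 -0.049   0.0022] [-3.4  0.5 21.1] [0.23 1.39 0.11] 24.00773955398945
```

View pics/c3.png

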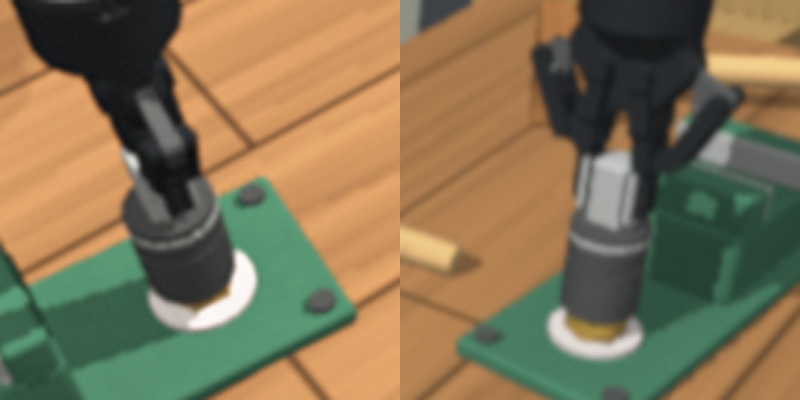

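The views show the first socket stopped on top of the nut, with gold still visible under its rim. I'll check how well it is centred.

```bash
python3 - <<'E'
import pickle
from h import *
cs=pickle.load(open("c3.pkl","rb"))
# body edges by eye from crops (scale 400/130): washer & socket rim extremes
k=130/400
for n,c,o,pts in(("scene",cs[0],(70,170),None),("side",cs[1],(315,90),None)):
    for name,P,r in(("washer",(510.7,-154.9,18),31),("rim",(510.7,-154.9,35.7),26),("bodytop",(510.7,-154.9,99.7),26)):
        q=np.array([proj(c,np.array(P)+[r*np.cos(t),r*np.sin(t),0]) for t in np.linspace(0,6.28,120)])
        q=(q-o)/k; print(n,name,"x",q[:,0].min().round(),q[:,0].max().round(),"y",q[:,1].min().round(),q[:,1].max().round())
E
```

```text
scene washer x 149.0 254.0 y 243.0 326.0
scene rim x 150.0 240.0 y 231.0 301.0
scene bodytop x 122.0 217.0 y 161.0 232.0
side washer x 147.0 241.0 y 303.0 353.0
side rim x 158.0 238.0 y 285.0 327.0
side bodytop x 169.0 253.0 y 202.0 241.0
```

step_arm --motion '[[[0,0,-4,0],[0,0,-8,0],[0,0,-8,0],[0,0,-8,0]]]'

```text
clock: 7.98
position: [510.6, -154.6, 134.0]
eef_rot: [-0.0, 0.999, -0.048, -0.0]
ft_force: [0.7, 0.1, -4.1]
gripper_width: 23.7
```

step_arm --motion '[[[0,0,3,0],[0,0,6,0],[0,0,7,0],[0,0,8,0],[0,0,8,0.07],[0,0,8,0],[0,0,8,-0.07],[0,0,8,0]]]'

```text
clock: 8.98
position: [511.3, -154.4, 127.5]
eef_rot: [-0.001, 0.999, -0.048, 0.001]
ft_force: [-2.2, 3.1, 9.7]
gripper_width: 24.0
```

step_arm --motion '[[[0,0,2,0],[0,0,3,0],[0,0,3,0.08],[0,0,3,0.15],[0,0,3,0.08],[0,0,3,0],[0,0,3,-0.08],[0,0,3,-0.15],[0,0,3,0],[0,0,3,0]]]'

```text
clock: 10.22
position: [511.7, -154.7, 126.9]
eef_rot: [-0.002, 0.999, -0.05, 0.001]
ft_force: [-9.6, 6.1, 38.8]
gripper_width: 24.3
```

step_arm --motion '[[[0,0,-20,0],[0,0,-60,0],[0,0,-100,0],[2,-55,-110,-0.1],[4,-110,-110,-0.2],[6,-165,-110,-0.29],[8,-215,-110,-0.29],[10.2,-261,-110,-0.29],[10.2,-261,-110,-0.29],[10.2,-261,-110,-0.29],[10.2,-261,-110,-0.29]]]'

```text
clock: 11.6
position: [545.8, 102.3, 233.1]
eef_rot: [0.0, 0.995, 0.096, -0.0]
ft_force: [-0.4, -0.5, -3.6]
gripper_width: 24.2
```

step_arm --motion '[[[0,-1.3,45,0],[0,-1.3,75,0],[0,-1.3,90,0],[0,-1.3,96,0],[0,-1.3,98,0],[0,-1.3,99,0],[0,-1.3,99,0],[0,-1.3,99,0]]]'

```text
clock: 12.6
position: [545.9, 105.4, 134.7]
eef_rot: [-0.0, 0.995, 0.097, 0.0]
ft_force: [-1.2, -0.2, -3.8]
gripper_width: 24.5
```

step_arm --motion '[[[0,0,1,0],[0,0,1.5,0],[0,0,1.5,0]]]'

```text
clock: 12.98
position: [546.0, 105.4, 133.7]
eef_rot: [-0.0, 0.995, 0.097, 0.0]
ft_force: [-3.7, -0.7, 5.6]
gripper_width: 24.1
```

step_arm --motion '[[[0,0,0,0],[0,0,0,0],[0,0,0,0],[0,0,0,0],[0,0,-20,0],[0,0,-60,0],[0,0,-60,0],[0,0,-60,0]]]' --claw 0

```text
clock: 13.98
position: [545.4, 105.4, 192.5]
eef_rot: [-0.0, 0.995, 0.097, -0.0]
ft_force: [-0.9, 1.4, -0.3]
gripper_width: 85.4
```

step_arm --motion '[[[6,-40,0,0.15],[13,-87.8,0,0.3],[13,-87.8,0,0.438],[13,-87.8,0,0.438],[13,-87.8,35,0.438],[13,-87.8,59,0.438],[13,-87.8,59,0.438],[13,-87.8,59,0.438]]]'

```text
clock: 14.98
position: [542.1, 193.3, 134.4]
eef_rot: [-0.0, 0.993, -0.122, 0.0]
ft_force: [-0.2, -0.0, 0.5]
gripper_width: 85.5
```

step_arm --motion '[[[0,0,0,0],[0,0,0,0],[0,0,0,0],[0,0,0,0],[0,0,0,0],[0,0,0,0]]]' --claw 255 --force 80

```text
clock: 15.72
position: [541.8, 194.1, 134.3]
eef_rot: [-0.0, 0.993, -0.122, 0.0]
ft_force: [-0.9, -1.0, 4.6]
gripper_width: 24.4
```

step_arm --motion '[[[0,0,-40,0],[0,0,-100,0],[0,0,-130,0],[9,57,-130,-0.05],[18,115,-130,-0.1],[27,173,-130,-0.15],[36,230,-130,-0.15],[45,288,-100,-0.15],[54.3,345.6,-80,-0.15],[54.3,345.6,-60,-0.15],[54.3,345.6,-60,-0.15],[54.3,345.6,-60,-0.15]]]'

```text
clock: 17.23
position: [511.0, -153.6, 194.0]
eef_rot: [-0.0, 0.999, -0.046, -0.0]
ft_force: [0.1, 0.0, -3.4]
gripper_width: 23.9
```

step_arm --motion '[[[0,1,30,0],[0,1,50,0],[0,1,57,0],[0,1,60,0],[0,1,62,0],[0,1,64,0],[0,1,66,0],[0,1,68,0],[0,1,68,0]]]'

```text
clock: 18.35
position: [510.5, -155.0, 125.6]
eef_rot: [-0.0, 0.999, -0.047, -0.0]
ft_force: [0.2, 2.4, -3.8]
gripper_width: 24.1
```

step_arm --motion '[[[0,0,3,0],[0,0,6,0],[0,0,9,0],[0,0,11,0],[0,0,12.5,0],[0,0,13.5,0],[0,0,13.5,0]]]'

```text
clock: 19.23
position: [510.6, -155.1, 112.4]
eef_rot: [-0.0, 0.999, -0.047, -0.0]
ft_force: [-2.3, 4.2, 0.2]
gripper_width: 23.9
```

step_arm --motion '[[[0,0,1,0],[0,0,1.5,0],[0,0,1.5,0],[0,0,1.5,0]]]'

```text
clock: 19.73
position: [510.7, -155.1, 112.3]
eef_rot: [-0.001, 0.999, -0.047, 0.0]
ft_force: [-6.5, 7.7, 17.3]
gripper_width: 24.1
```

```bash
python3 - <<'E'
from rig import manip,cams
import cv2,numpy as np
a=[cams.snapshot(n)["frame"] for n in("scene","side")]
o=np.hstack([cv2.resize(a[0][170:300,70:200],(400,400),interpolation=2),cv2.resize(a[1][90:220,315:445],(400,400),interpolation=2)])
p=cv2.resize(a[0][100:240,220:380],(228,200));q=cv2.resize(a[1][180:350,175:330],(182,200));b=np.zeros((200,800,3),np.uint8);b[:,:228]=p;b[:,400:582]=q
cv2.imwrite("pics/c4.png",np.vstack([o,b])[:,:,::-1])
s=manip.state();print(s["clock"],s["position"].round(1),s["eef_rot"].round(4),s["ft_force"].round(1),s["moment"].round(2),s["gripper_width"])
E
```

```text
19.825 [ 510.7 -155.1  112.3] [-0.001   0.9989 -0.0469  0.    ] [-6.2  7.3 16.5] [ 1.74  1.84 -0.05] 24.120683072950015
```

View pics/c4.png

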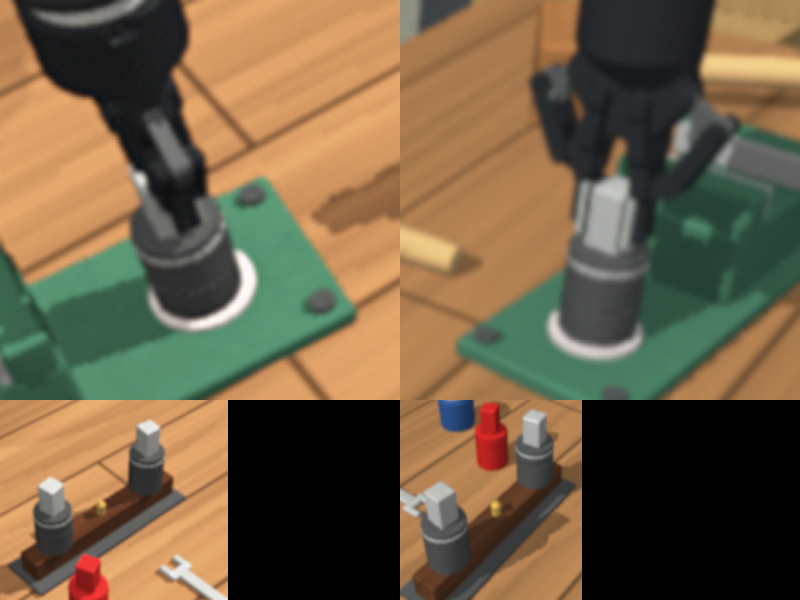

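The second socket's rim rests on the washer with no gold showing. The first socket is upright on its post again, the third is untouched, and the middle post is empty. I'm handing the job in.

```bash
python3 -c "
from rig import order;print(order.finish_job())"
```

```text
the job is handed in; nothing more can be done
None
```

The right socket was the second one I tried, the one from the middle post. It is fully down over the nut with its rim on the washer, upright and still held by the gripper.

- **First socket (the one nearest the vise):** it stopped on top of the nut, with the rim about 15 to 18 mm above the washer. It stayed there under about 40 N and small turns. I stood it upright on its own post again.
- **Second socket (middle post):** it slid down freely and stopped at tool height 112.3 mm; the expected seat height was 112.3 mm. It then held against roughly 17 N of downward push.
- **Third socket:** never touched; it is still on its post.

The last pictures show the rim on the washer with no nut visible beneath it, and two sockets upright on the rail with the middle post free. The red look-alike, and the parts of the tin, wrench and hammer in the crops I viewed, look undisturbed. The clock read about 20 s when I handed it in.

None of the last checks failed. On the first socket's first try the tool read about 1.5 mm off centre, so I re-centred it and tried again; it still did not fit.

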